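# Find the rocking canister lid and hold it home

### The job

One of the four identical lids on the canisters in the wooden rack is not seated: feel them with the closed fingertips, pressing near the rim of each lid, until you find the one that rocks, keeping it tipped for a moment. Then push that lid at its middle straight down until it is fully home and level, and finish while still pressing it down (its rubber seal springs back, and someone will latch it). Grasp and lift nothing, and leave the mug, the milk pitcher and the little jar where they stand.

Things in the scene. Friction and masses are not known exactly. Their poses are not given: they have to be found in the camera images.
- rack: Fixed wooden rack, 130 x 460 mm, 20 mm thick with a 36 mm high rail along each long side, holding four white canisters (84 mm across) in a row along its own y axis, each closed by a flat round aluminium lid, 90 mm across and 12 mm thick. Origin: centre of its underside, on the counter. Its place and yaw differ every time.
- spot_1 (a point): Point on the rack at the middle of the top of the lid in place 1, 168 mm from the rack's centre towards its +y, at a mean height of 133 mm over the counter; it does not move with the lid. The canisters sit a little unevenly: the top of a sound lid is 130 to 136 mm over the counter, that of the unseated lid 135 to 141 mm. Lids stand 112 mm apart (22 mm between them). Sound lids are rigid; any of the four may be the unseated one.
- spot_2 (a point): Point on the rack at the middle of the top of the lid in place 2, 56 mm from the rack's centre towards its +y, at a mean height of 133 mm over the counter; it does not move with the lid. The canisters sit a little unevenly: the top of a sound lid is 130 to 136 mm over the counter, that of the unseated lid 135 to 141 mm. Lids stand 112 mm apart (22 mm between them). Sound lids are rigid; any of the four may be the unseated one.
- spot_3 (a point): Point on the rack at the middle of the top of the lid in place 3, 56 mm from the rack's centre towards its -y, at a mean height of 133 mm over the counter; it does not move with the lid. The canisters sit a little unevenly: the top of a sound lid is 130 to 136 mm over the counter, that of the unseated lid 135 to 141 mm. Lids stand 112 mm apart (22 mm between them). Sound lids are rigid; any of the four may be the unseated one.
- spot_4 (a point): Point on the rack at the middle of the top of the lid in place 4, 168 mm from the rack's centre towards its -y, at a mean height of 133 mm over the counter; it does not move with the lid. The canisters sit a little unevenly: the top of a sound lid is 130 to 136 mm over the counter, that of the unseated lid 135 to 141 mm. Lids stand 112 mm apart (22 mm between them). Sound lids are rigid; any of the four may be the unseated one.
- depth (a joint): How far the unseated lid, wherever it is, has been pushed down on its seal: 0 = standing proud, 0.005 m = home (5 mm travel). At its middle 4 N starts it down and 8 N brings it home, then it is rigid (a centimetre off the middle it takes about twice that to get it level); it springs up again when let go.
- rock_x (a joint): Tipping of the unseated lid about an axis through its middle along the rack's x axis (rad); 0 = level, positive: its side towards the rack's +y up. It tips freely any way: about 2 N at 32 mm from the middle tips it by about 0.1 rad (that side sinks about 3 to 4 mm until the lid's edge stands on the canister's rim and it feels rigid). It levels itself when let go, and pressed home it cannot tip. Pressing near the rim does not bring it home.
- rock_y (a joint): The same about the rack's y axis; positive: its side towards the rack's +x down.
- cup: Loose white ceramic mug, 76 mm across, 60 mm high, beyond the rack. Origin: centre of its underside. Leave alone.
- pitcher: Loose steel milk pitcher, 72 mm across, 85 mm high, beyond the rack. Origin: centre of its underside. Leave alone.
- sprinkles: Loose little glass jar with a white cap, 48 mm across, 75 mm high, on the robot's side of the rack. Origin: centre of its underside. Leave alone.

How it is judged:
On the way, in this order (a step that is already met when the one before it is completed fails the run):
1. a finger pressing near its rim tips the unseated lid, while it is not yet pushed down ((value of joint any of rock_x, rock_y above 0.035 rad or value of joint any of rock_x, rock_y below -0.035 rad) and value of joint depth below 0.0035 m and contact force between the fingers and anything else above 0.5 N), for 0.1 s.
2. the unseated lid is pushed home, level (value of joint depth above 0.004 m and value of joint rock_x between -0.03 and 0.03 rad and value of joint rock_y between -0.03 and 0.03 rad and contact force between the fingers and anything else above 2 N), for 0.2 s.
At the end, for the whole second after the job is handed in: The unseated lid is home (pushed down at least 4 of its 5 mm) and level within 0.03 rad, and the fingers still press on it with more than 2 N (all of step 2); the arm keeps its last pose, push and grip.
It fails at once if the coffee mug is moved more than 20 mm or lifted (distance of cup from where it was at the start of the episode above 0.02 m).
It fails at once if the milk pitcher is moved more than 20 mm or lifted (distance of pitcher from where it was at the start of the episode above 0.02 m).
It fails at once if the little jar is moved more than 20 mm or lifted (distance of sprinkles from where it was at the start of the episode above 0.02 m).
It also fails if it takes over 61 s, if anything falls off the work surface, if the arm or the gripper's body presses on something with over 40 N, if the wrist force passes 120 N, or if a joint passes its speed limit or range.

### The arm

A 6-joint arm with a two-finger parallel gripper is mounted at the origin on the work surface. World frame = base frame: x ahead of the robot, y to its left, z up, the work surface at z = 0. Lengths are in m, angles in rad, forces in N, time in s.
With the tool pointing down it reaches from about 0.3 to 0.825 m from the base axis. Payload 5.4 kg.
Tool frame: the origin (TCP) lies midway between the tips of the shut fingers; the grasp point (between the pads) lies 19 mm behind it; z points along the fingers, y is the line along which they close (so a half turn about z gives the same grasp; the last joint's range is limited). The gripper opens to 92 mm and grips with 3 to 60 N. Pads are 20 mm wide; open, the fingers measure 128 mm over their backs; the gripper's body (75 mm by 189 mm) begins 69 mm behind the grasp point.
Start: joints at [-1.462, 0.158, 1.597, -0, 1.386, -0.21], TCP at [0.18, -0.546, 0.215] pointing down, gripper open.
Joint ranges: [-2.91, 2.91], [-0.94, 2.29], [0.18, 2.7], [-1.29, 4.43], [0.17, 2.64], [-3, 3]. Speed limits (rad/s): [2.57, 2.57, 3.14, 3.14, 3.14, 3.14].

### API

Orientations are given as a 3x3 rotation matrix whose columns are the frame's x, y, z axes.
In Python, from cell import bot gives the robot as it stands.
- The arm moves only by the tool carry_out, never from a script. Its argument "motion" is a list of rows, each an object with "linear": the shift along the world's x, y, z as a fraction of full scale, a list of three; "angular": the turn, a rotation vector about the world's x, y, z as a fraction of full scale, a list of three. In form: [{"linear": [x, y, z], "angular": [wx, wy, wz]}, ...]. A call has 1 to 10 rows; each row is the pose to reach, as a shift and turn from the pose commanded when the call began; what a row does not reach only later rows make up. Full scale, the value 1, is 40 cm for a shift and 0.5 rad for a turn. A row lasts 1/12 s, in which the tool goes at most 41.7 mm and 7.16 degrees, less where a joint would pass 70% of its speed; a pose out of reach is approached as far as the arm can. A call with a number of a shift or a turn outside -1 to 1 is refused whole. A call with a gripper value outside its range is refused whole. "gripper" is the closure, from 0 (fully open) to 1 (shut), set as the call begins (left out, the last holds). The fingers move at their own pace and stop on an object; the grip force is fixed at half the most. Time passes only in rows, so rows that repeat a pose let the fingers close. It gives the time, the measured TCP pose, the force, the opening and the grip force at its end, in the units of the state.
- bot.observe(): the state, without advancing time (a new reading comes with each control period).
- bot.grab_frame(name): name is "side" or "top"; returns the picture (384x512x3 uint8, red, green, blue); there is no depth.
- bot.calibration(name): a dict with "camera_matrix" (3x3 intrinsics, pixels), "world_from_camera" (4x4, takes a point from camera to world coordinates). Camera axes: x right, y down, z forward; pixel columns grow to the right and rows downward; lengths in m; the calibration is good to about 2 mm. A picture is of the moment at which its call begins. calibration takes no time and is no camera call.
- bot.hand_in(): hands the job in; it is judged then, once.
The state is a dict: "clock": time; "q": joint angles; "qd": joint speeds; "tau": joint torques, N m; "eef_pos": TCP position; "tool_rot": TCP orientation; "force": force on the tool from outside, world axes, zero at the start; "torque": the same for the moment, N m; "gripper_width": finger opening in m; "finger_force": force on a finger pad.
Only numpy, scipy, OpenCV 4.12 (cv2) and the standard library are available. Lean on these libraries where they do the work, as an engineer would, in place of code of your own. Each camera call takes 0.05 s, during which the arm holds its last target. There are 200 camera calls.

## Working session

There is one attempt and no reset: what is moved stays moved. The work goes in short steps, Python scripts to look and compute and a tool call to move; the robot and the scene stay as the last step left them, time stands still between calls to the robot, and variables do not carry over. Pictures are saved under pics/ and viewed, at most 10 in all, crops included, and the job is handed in when it is done.

Besides the shell and the picture viewer there is one more tool, called after ">>>" as name(argument=value, ...), one argument or row to a line, values as JSON. carry_out: Moves the arm, as the interface text tells. Shift numbers are shares of 40 cm and turn numbers shares of 0.5 rad, none past 1 either way. Its arguments: {"type":"object","properties":{"motion":{"type":"array","items":{"type":"object","properties":{"linear":{"type":"array","items":{"type":"number"}},"angular":{"type":"array","items":{"type":"number"}}}}},"gripper":{"type":"number"}},"required":["motion"]}

```bash
mkdir -p pics; python3 - <<'E'
from cell import bot
import cv2
for n in("top","side"):
    cv2.imwrite(f"pics/{n}0.png",bot.grab_frame(n)[:,:,::-1])
    c=bot.calibration(n);print(c)
s=bot.observe();print(s)
E
```

```text
{'camera_matrix': array([[468.38864397,   0.        , 255.12019536],
       [  0.        , 468.38864397, 199.4417288 ],
       [  0.        ,   0.        ,   1.        ]]), 'world_from_camera': array([[ 0.02333111, -0.9881545 ,  0.15167843,  0.44989947],
       [-0.99950828, -0.01987674,  0.02425094,  0.01943513],
       [-0.0209488 , -0.15216965, -0.98813235,  1.01474025],
       [ 0.        ,  0.        ,  0.        ,  1.        ]])}
{'camera_matrix': array([[477.25072761,   0.        , 254.95694034],
       [  0.        , 477.25072761, 201.30923695],
       [  0.        ,   0.        ,   1.        ]]), 'world_from_camera': array([[ 0.93746078, -0.24279586,  0.24943428,  0.34839986],
       [-0.34773898, -0.62100914,  0.70244235, -0.65076079],
       [-0.01564913, -0.74525017, -0.66660129,  0.75838438],
       [ 0.        ,  0.        ,  0.        ,  1.        ]])}
{'clock': 0.1, 'q': array([-1.46210967e+00,  1.58981975e-01,  1.59808394e+00,  1.39107166e-05,
        1.38618942e+00, -2.10087110e-01]), 'qd': array([-0.00024755, -0.00038783, -0.00457803, -0.00170354,  0.0007006 ,
        0.00134434]), 'tau': array([ 1.64512127e-03, -3.86504281e+01, -3.22959387e+01,  7.05394777e-02,
        3.39474413e-02, -4.44217437e-05]), 'eef_pos': array([ 0.18013628, -0.54547282,  0.21373085]), 'tool_rot': array([[ 9.49621271e-01,  3.13399767e-01, -1.66761947e-04],
       [ 3.13399604e-01, -9.49619898e-01,  1.65435307e-03],
       [ 3.60113402e-04, -1.62327199e-03, -9.99998618e-01]]), 'force': array([ 0.42443122,  0.10877439, -0.85620093]), 'torque': array([ 0.02868831, -0.00947538,  0.04085159]), 'finger_force': 0.0, 'gripper_width': 0.09166409097835797}
```

View pics/top0.png

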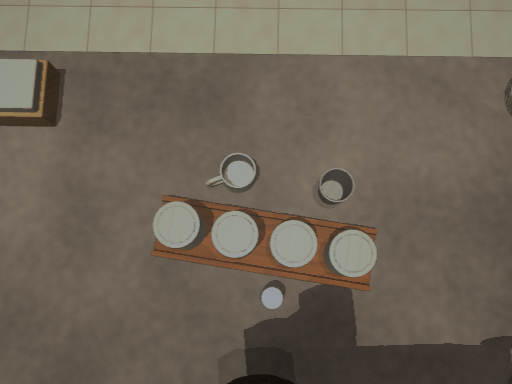

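View pics/side0.png

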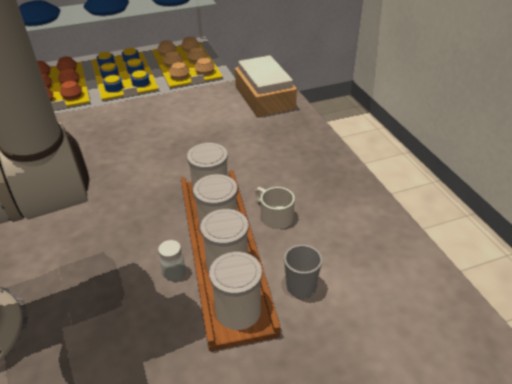

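The top view shows the lids near (176,225), (235,234), (293,244) and (353,253). The jar is at (272,298), the mug at (239,172) and the pitcher at (336,186). In the side view the lids are near (207,156), (215,190), (224,226) and (236,272).

```bash
cat > h.py <<'E'
import numpy as np
from cell import bot
def ray(n,px,z):
    c=bot.calibration(n);T=c["world_from_camera"];out=[]
    for u,v in px:
        d=T[:3,:3]@np.linalg.solve(c["camera_matrix"],[u,v,1]);p=T[:3,3];out.append((p+d*(z-p[2])/d[2])[:2])
    return np.array(out)
E
python3 - <<'E'
from h import *
import cv2
A=ray("top",[(176.5,225),(235,234.5),(293.5,244),(353,253.5)],.133)
B=ray("side",[(207.5,155),(215.5,189),(224,225.5),(236,271.5)],.133)
print(A.round(4),B.round(4))
for P in(A,B):print(np.linalg.norm(np.diff(P,axis=0),axis=1))
m=A.mean(0);d=A[0]-A[3];d/=np.linalg.norm(d);print("fit",[(m+d*s).round(4) for s in(.168,.056,-.056,-.168)],"dir",d,np.degrees(np.arctan2(d[1],d[0])))
a=cv2.imread("pics/top0.png")[190:300,140:390];b=cv2.imread("pics/side0.png")[130:340,150:310]
cv2.imwrite("pics/c1.png",cv2.resize(a,None,fx=3.2,fy=3.2,interpolation=cv2.INTER_CUBIC))
E
```

```text
[[ 0.5332  0.189 ]
 [ 0.5176  0.0774]
 [ 0.5022 -0.0328]
 [ 0.487  -0.1437]] [[ 0.5381  0.1904]
 [ 0.5209  0.0725]
 [ 0.5052 -0.0341]
 [ 0.4907 -0.1469]]
[0.11263348 0.11135437 0.1119293 ]
[0.11918127 0.10778321 0.1136612 ]
fit [array([0.5331, 0.1889]), array([0.5177, 0.0779]), array([ 0.5023, -0.033 ]), array([ 0.4869, -0.1439])] dir [0.13761574 0.99048569] 82.09009730668883
```

View pics/c1.png

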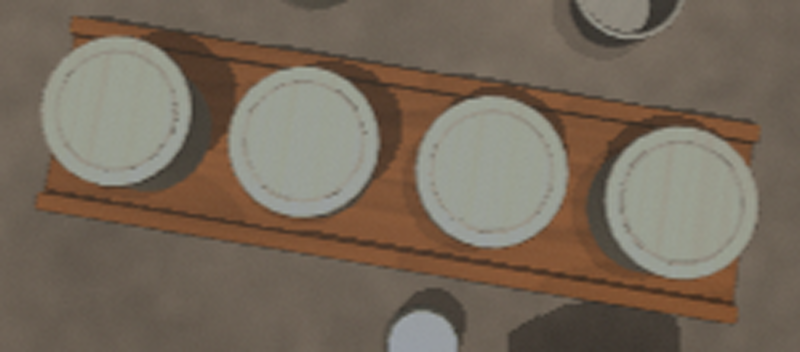

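The crop confirms the lid centres to about a pixel: lid 1 at (176,225) and lid 4 at (353,253). I'll feel each lid near its robot-side rim, starting with the nearest one, with tool x set across the rack.

>>> carry_out(
  gripper=1,
  motion=[
    {"linear":[0.6,0.875,0],"angular":[0,0,-0.914]},
    {"linear":[0.6,0.875,0],"angular":[0,0,-0.914]},
    {"linear":[0.6,0.875,0],"angular":[0,0,-0.914]},
    {"linear":[0.6,0.875,0],"angular":[0,0,-0.914]},
    {"linear":[0.6,0.875,0],"angular":[0,0,-0.914]},
    {"linear":[0.6,0.875,0],"angular":[0,0,-0.914]},
    {"linear":[0.6,0.875,0],"angular":[0,0,-0.914]},
    {"linear":[0.6,0.875,0],"angular":[0,0,-0.914]},
    {"linear":[0.6,0.875,0],"angular":[0,0,-0.914]},
    {"linear":[0.6,0.875,0],"angular":[0,0,-0.914]},
  ],
)

```text
clock: 0.93
eef_pos: [0.4159, -0.201, 0.2144]
tool_rot: [[0.99, -0.138, -0.0], [-0.138, -0.99, 0.0], [-0.0, -0.0, -1.0]]
force: [0.1, -0.1, -0.7]
gripper_width: 0.0276
finger_force: 0.0
```

>>> carry_out(
  motion=[
    {"linear":[0.09,0.138,-0.08]},
    {"linear":[0.09,0.138,-0.12]},
    {"linear":[0.09,0.138,-0.16]},
    {"linear":[0.09,0.138,-0.16]},
    {"linear":[0.09,0.138,-0.16]},
    {"linear":[0.09,0.138,-0.16]},
  ],
)

```text
invalid input
```

>>> carry_out(
  motion=[
    {"linear":[0.09,0.138,-0.08],"angular":[0,0,0]},
    {"linear":[0.09,0.138,-0.12],"angular":[0,0,0]},
    {"linear":[0.09,0.138,-0.16],"angular":[0,0,0]},
    {"linear":[0.09,0.138,-0.16],"angular":[0,0,0]},
    {"linear":[0.09,0.138,-0.16],"angular":[0,0,0]},
    {"linear":[0.09,0.138,-0.16],"angular":[0,0,0]},
  ],
)

```text
clock: 1.43
eef_pos: [0.4517, -0.1488, 0.1517]
tool_rot: [[0.99, -0.139, 0.001], [-0.139, -0.99, -0.001], [0.001, 0.001, -1.0]]
force: [-0.8, -0.8, -0.1]
gripper_width: 0.0001
finger_force: 0.0
```

>>> carry_out(
  motion=[
    {"linear":[0.011,0.02,0],"angular":[0,0,0]},
    {"linear":[0.011,0.02,-0.01],"angular":[0,0,0]},
    {"linear":[0.011,0.02,-0.02],"angular":[0,0,0]},
    {"linear":[0.011,0.02,-0.025],"angular":[0,0,0]},
    {"linear":[0.011,0.02,-0.025],"angular":[0,0,0]},
    {"linear":[0.011,0.02,-0.025],"angular":[0,0,0]},
  ],
)

```text
clock: 1.93
eef_pos: [0.4556, -0.1399, 0.1404]
tool_rot: [[0.99, -0.138, -0.0], [-0.138, -0.99, 0.0], [-0.0, -0.0, -1.0]]
force: [-0.5, 0.5, 0.4]
gripper_width: 0.0002
finger_force: 0.0
```

Good. I'll go down in small steps of about 2 mm.

>>> carry_out(
  motion=[
    {"linear":[0,0,-0.003],"angular":[0,0,0]},
    {"linear":[0,0,-0.006],"angular":[0,0,0]},
    {"linear":[0,0,-0.008],"angular":[0,0,0]},
    {"linear":[0,0,-0.008],"angular":[0,0,0]},
  ],
)

```text
clock: 2.27
eef_pos: [0.4557, -0.1398, 0.1372]
tool_rot: [[0.99, -0.138, -0.0], [-0.138, -0.99, 0.0], [-0.0, -0.0, -1.0]]
force: [-0.9, 0.2, 0.6]
gripper_width: 0.0001
finger_force: 0.0
```

>>> carry_out(
  motion=[
    {"linear":[0,0,-0.003],"angular":[0,0,0]},
    {"linear":[0,0,-0.005],"angular":[0,0,0]},
    {"linear":[0,0,-0.005],"angular":[0,0,0]},
    {"linear":[0,0,-0.005],"angular":[0,0,0]},
  ],
)

```text
clock: 2.6
eef_pos: [0.4558, -0.1398, 0.1353]
tool_rot: [[0.99, -0.138, -0.0], [-0.138, -0.99, 0.0], [-0.0, -0.0, -1.0]]
force: [0.3, 0.1, 0.3]
gripper_width: 0.0005
finger_force: 0.0
```

>>> carry_out(
  motion=[
    {"linear":[0,0,-0.003],"angular":[0,0,0]},
    {"linear":[0,0,-0.005],"angular":[0,0,0]},
    {"linear":[0,0,-0.005],"angular":[0,0,0]},
    {"linear":[0,0,-0.005],"angular":[0,0,0]},
  ],
)

```text
clock: 2.93
eef_pos: [0.4557, -0.1398, 0.1333]
tool_rot: [[0.99, -0.138, -0.0], [-0.138, -0.99, 0.0], [-0.0, -0.0, -1.0]]
force: [0.9, 0.3, -0.9]
gripper_width: 0.0006
finger_force: 0.0
```

>>> carry_out(
  motion=[
    {"linear":[0,0,-0.003],"angular":[0,0,0]},
    {"linear":[0,0,-0.005],"angular":[0,0,0]},
    {"linear":[0,0,-0.005],"angular":[0,0,0]},
    {"linear":[0,0,-0.005],"angular":[0,0,0]},
  ],
)

```text
clock: 3.27
eef_pos: [0.456, -0.1399, 0.1327]
tool_rot: [[0.99, -0.138, 0.0], [-0.138, -0.99, -0.0], [0.0, 0.0, -1.0]]
force: [-2.7, 1.1, 8.6]
gripper_width: 0.0005
finger_force: 4.4
```

>>> carry_out(
  motion=[
    {"linear":[0,0,-0.003],"angular":[0,0,0]},
    {"linear":[0,0,-0.005],"angular":[0,0,0]},
    {"linear":[0,0,-0.005],"angular":[0,0,0]},
    {"linear":[0,0,-0.005],"angular":[0,0,0]},
  ],
)

```text
clock: 3.6
eef_pos: [0.4561, -0.14, 0.1327]
tool_rot: [[0.991, -0.137, -0.0], [-0.137, -0.991, -0.0], [-0.0, 0.0, -1.0]]
force: [-9.9, 5.5, 21.5]
gripper_width: 0.0004
finger_force: 11.1
```

Lid 4 is rigid at 132.7 mm, so it is sound. Next is lid 3.

>>> carry_out(
  motion=[
    {"linear":[0,0,0.05],"angular":[0,0,0]},
    {"linear":[0.01,0.08,0.05],"angular":[0,0,0]},
    {"linear":[0.025,0.18,0.05],"angular":[0,0,0]},
    {"linear":[0.04,0.278,0.05],"angular":[0,0,0]},
    {"linear":[0.04,0.278,0.05],"angular":[0,0,0]},
    {"linear":[0.04,0.278,0.035],"angular":[0,0,0]},
    {"linear":[0.04,0.278,0.031],"angular":[0,0,0]},
    {"linear":[0.04,0.278,0.031],"angular":[0,0,0]},
    {"linear":[0.04,0.278,0.031],"angular":[0,0,0]},
  ],
)

```text
clock: 4.35
eef_pos: [0.4715, -0.0297, 0.1414]
tool_rot: [[0.99, -0.14, -0.001], [-0.14, -0.99, 0.0], [-0.001, 0.0, -1.0]]
force: [0.3, 0.1, 0.1]
gripper_width: 0.001
finger_force: 0.0
```

>>> carry_out(
  motion=[
    {"linear":[0,0,-0.003],"angular":[0,0,0]},
    {"linear":[0,0,-0.006],"angular":[0,0,0]},
    {"linear":[0,0,-0.008],"angular":[0,0,0]},
    {"linear":[0,0,-0.008],"angular":[0,0,0]},
  ],
)

```text
clock: 4.68
eef_pos: [0.4716, -0.0289, 0.1384]
tool_rot: [[0.99, -0.138, -0.0], [-0.138, -0.99, 0.0], [-0.0, -0.0, -1.0]]
force: [0.5, -0.3, -0.3]
gripper_width: 0.0004
finger_force: 0.0
```

>>> carry_out(
  motion=[
    {"linear":[0,0,-0.003],"angular":[0,0,0]},
    {"linear":[0,0,-0.005],"angular":[0,0,0]},
    {"linear":[0,0,-0.005],"angular":[0,0,0]},
    {"linear":[0,0,-0.005],"angular":[0,0,0]},
  ],
)

```text
clock: 5.02
eef_pos: [0.4717, -0.0286, 0.1365]
tool_rot: [[0.99, -0.138, -0.0], [-0.138, -0.99, 0.0], [-0.0, -0.0, -1.0]]
force: [0.2, 0.6, 0.6]
gripper_width: 0.0003
finger_force: 0.0
```

>>> carry_out(
  motion=[
    {"linear":[0,0,-0.003],"angular":[0,0,0]},
    {"linear":[0,0,-0.005],"angular":[0,0,0]},
    {"linear":[0,0,-0.005],"angular":[0,0,0]},
    {"linear":[0,0,-0.005],"angular":[0,0,0]},
  ],
)

```text
clock: 5.35
eef_pos: [0.472, -0.0287, 0.1353]
tool_rot: [[0.99, -0.138, 0.0], [-0.138, -0.99, -0.0], [0.0, 0.0, -1.0]]
force: [-1.8, 1.1, 5.6]
gripper_width: 0.0006
finger_force: 2.7
```

>>> carry_out(
  motion=[
    {"linear":[0,0,-0.003],"angular":[0,0,0]},
    {"linear":[0,0,-0.005],"angular":[0,0,0]},
    {"linear":[0,0,-0.005],"angular":[0,0,0]},
    {"linear":[0,0,-0.005],"angular":[0,0,0]},
  ],
)

```text
clock: 5.68
eef_pos: [0.472, -0.0287, 0.1352]
tool_rot: [[0.991, -0.137, 0.0], [-0.137, -0.991, -0.0], [0.0, 0.0, -1.0]]
force: [-8.1, 2.2, 18.2]
gripper_width: 0.0002
finger_force: 9.3
```

Lid 3 is rigid at 135.2 mm, so it is sound. Next is lid 2.

>>> carry_out(
  motion=[
    {"linear":[0,0,0.045],"angular":[0,0,0]},
    {"linear":[0.01,0.08,0.045],"angular":[0,0,0]},
    {"linear":[0.025,0.18,0.045],"angular":[0,0,0]},
    {"linear":[0.039,0.278,0.045],"angular":[0,0,0]},
    {"linear":[0.039,0.278,0.045],"angular":[0,0,0]},
    {"linear":[0.039,0.278,0.03],"angular":[0,0,0]},
    {"linear":[0.039,0.278,0.024],"angular":[0,0,0]},
    {"linear":[0.039,0.278,0.024],"angular":[0,0,0]},
    {"linear":[0.039,0.278,0.024],"angular":[0,0,0]},
  ],
)

```text
clock: 6.43
eef_pos: [0.487, 0.0814, 0.1416]
tool_rot: [[0.99, -0.14, -0.001], [-0.14, -0.99, -0.0], [-0.001, 0.0, -1.0]]
force: [0.1, -0.8, -0.5]
gripper_width: 0.0002
finger_force: 0.0
```

>>> carry_out(
  motion=[
    {"linear":[0,0,-0.003],"angular":[0,0,0]},
    {"linear":[0,0,-0.006],"angular":[0,0,0]},
    {"linear":[0,0,-0.008],"angular":[0,0,0]},
    {"linear":[0,0,-0.008],"angular":[0,0,0]},
  ],
)

```text
clock: 6.77
eef_pos: [0.4873, 0.0822, 0.1388]
tool_rot: [[0.99, -0.138, -0.0], [-0.138, -0.99, 0.0], [-0.0, 0.0, -1.0]]
force: [0.0, -0.0, 0.3]
gripper_width: 0.0003
finger_force: 0.0
```

>>> carry_out(
  motion=[
    {"linear":[0,0,-0.003],"angular":[0,0,0]},
    {"linear":[0,0,-0.005],"angular":[0,0,0]},
    {"linear":[0,0,-0.005],"angular":[0,0,0]},
    {"linear":[0,0,-0.005],"angular":[0,0,0]},
  ],
)

```text
clock: 7.1
eef_pos: [0.4873, 0.0826, 0.1369]
tool_rot: [[0.99, -0.138, -0.0], [-0.138, -0.99, 0.0], [-0.0, 0.0, -1.0]]
force: [-0.5, -0.0, 0.4]
gripper_width: 0.0003
finger_force: 0.0
```

>>> carry_out(
  motion=[
    {"linear":[0,0,-0.003],"angular":[0,0,0]},
    {"linear":[0,0,-0.005],"angular":[0,0,0]},
    {"linear":[0,0,-0.005],"angular":[0,0,0]},
    {"linear":[0,0,-0.005],"angular":[0,0,0]},
  ],
)

```text
clock: 7.43
eef_pos: [0.4873, 0.0826, 0.1349]
tool_rot: [[0.99, -0.138, -0.0], [-0.138, -0.99, 0.0], [-0.0, -0.0, -1.0]]
force: [-0.7, -0.0, -0.6]
gripper_width: 0.0003
finger_force: 0.0
```

>>> carry_out(
  motion=[
    {"linear":[0,0,-0.003],"angular":[0,0,0]},
    {"linear":[0,0,-0.006],"angular":[0,0,0]},
    {"linear":[0,0,-0.006],"angular":[0,0,0]},
    {"linear":[0,0,-0.006],"angular":[0,0,0]},
  ],
)

```text
clock: 7.77
eef_pos: [0.4876, 0.0825, 0.134]
tool_rot: [[0.99, -0.138, 0.0], [-0.138, -0.99, -0.0], [0.0, 0.0, -1.0]]
force: [-4.4, 0.3, 8.8]
gripper_width: 0.0004
finger_force: 4.5
```

>>> carry_out(
  motion=[
    {"linear":[0,0,-0.003],"angular":[0,0,0]},
    {"linear":[0,0,-0.005],"angular":[0,0,0]},
    {"linear":[0,0,-0.005],"angular":[0,0,0]},
    {"linear":[0,0,-0.005],"angular":[0,0,0]},
  ],
)

```text
clock: 8.1
eef_pos: [0.4877, 0.0825, 0.134]
tool_rot: [[0.991, -0.137, 0.0], [-0.137, -0.991, -0.001], [0.0, 0.0, -1.0]]
force: [-10.6, -0.7, 21.2]
gripper_width: 0.0005
finger_force: 10.8
```

Lid 2 is rigid at 134.0 mm, so it is sound. That leaves lid 1, which should rock.

>>> carry_out(
  motion=[
    {"linear":[0,0,0.05],"angular":[0,0,0]},
    {"linear":[0.01,0.08,0.05],"angular":[0,0,0]},
    {"linear":[0.025,0.18,0.05],"angular":[0,0,0]},
    {"linear":[0.039,0.277,0.05],"angular":[0,0,0]},
    {"linear":[0.039,0.277,0.05],"angular":[0,0,0]},
    {"linear":[0.039,0.277,0.036],"angular":[0,0,0]},
    {"linear":[0.039,0.277,0.031],"angular":[0,0,0]},
    {"linear":[0.039,0.277,0.031],"angular":[0,0,0]},
    {"linear":[0.039,0.277,0.031],"angular":[0,0,0]},
  ],
)

```text
clock: 8.85
eef_pos: [0.5027, 0.1921, 0.1425]
tool_rot: [[0.99, -0.14, -0.001], [-0.14, -0.99, -0.0], [-0.001, 0.001, -1.0]]
force: [0.3, -0.3, 0.2]
gripper_width: 0.0004
finger_force: 0.0
```

>>> carry_out(
  motion=[
    {"linear":[0,0,-0.003],"angular":[0,0,0]},
    {"linear":[0,0,-0.006],"angular":[0,0,0]},
    {"linear":[0,0,-0.008],"angular":[0,0,0]},
    {"linear":[0,0,-0.008],"angular":[0,0,0]},
  ],
)

```text
clock: 9.18
eef_pos: [0.5029, 0.193, 0.1396]
tool_rot: [[0.99, -0.138, -0.0], [-0.138, -0.99, -0.0], [-0.0, 0.0, -1.0]]
force: [-0.1, 0.3, -0.7]
gripper_width: 0.0001
finger_force: 0.0
```

>>> carry_out(
  motion=[
    {"linear":[0,0,-0.002],"angular":[0,0,0]},
    {"linear":[0,0,-0.003],"angular":[0,0,0]},
    {"linear":[0,0,-0.003],"angular":[0,0,0]},
    {"linear":[0,0,-0.003],"angular":[0,0,0]},
  ],
)

```text
clock: 9.52
eef_pos: [0.503, 0.1934, 0.1386]
tool_rot: [[0.99, -0.138, 0.0], [-0.138, -0.99, -0.0], [0.0, 0.0, -1.0]]
force: [-0.3, -0.7, 0.2]
gripper_width: 0.0005
finger_force: 0.1
```

>>> carry_out(
  motion=[
    {"linear":[0,0,-0.003],"angular":[0,0,0]},
    {"linear":[0,0,-0.005],"angular":[0,0,0]},
    {"linear":[0,0,-0.005],"angular":[0,0,0]},
    {"linear":[0,0,-0.005],"angular":[0,0,0]},
  ],
)

```text
clock: 9.85
eef_pos: [0.5028, 0.1935, 0.1366]
tool_rot: [[0.99, -0.138, -0.0], [-0.138, -0.99, 0.0], [-0.0, -0.0, -1.0]]
force: [-2.1, 0.3, 2.6]
gripper_width: 0.0004
finger_force: 1.3
```

>>> carry_out(
  motion=[
    {"linear":[0,0,-0.002],"angular":[0,0,0]},
    {"linear":[0,0,-0.003],"angular":[0,0,0]},
    {"linear":[0,0,-0.003],"angular":[0,0,0]},
    {"linear":[0,0,-0.003],"angular":[0,0,0]},
  ],
)

```text
clock: 10.18
eef_pos: [0.5026, 0.1935, 0.1353]
tool_rot: [[0.99, -0.138, -0.001], [-0.138, -0.99, 0.0], [-0.001, 0.0, -1.0]]
force: [-4.1, 1.1, 3.7]
gripper_width: 0.0001
finger_force: 2.0
```

>>> carry_out(
  motion=[
    {"linear":[0,0,-0.002],"angular":[0,0,0]},
    {"linear":[0,0,-0.002],"angular":[0,0,0]},
    {"linear":[0,0,-0.002],"angular":[0,0,0]},
    {"linear":[0,0,-0.002],"angular":[0,0,0]},
  ],
)

```text
clock: 10.52
eef_pos: [0.5029, 0.1934, 0.1347]
tool_rot: [[0.99, -0.138, -0.0], [-0.138, -0.99, 0.0], [-0.0, -0.0, -1.0]]
force: [-3.8, 0.0, 4.3]
gripper_width: 0.0006
finger_force: 2.6
```

Lid 1 gave way by about 4 mm under only 2–4 N, so it rocks. I'll lift, move to its middle and push down.

>>> carry_out(
  motion=[
    {"linear":[0,0,0.04],"angular":[0,0,0]},
    {"linear":[0,0,0.04],"angular":[0,0,0]},
    {"linear":[0.08,-0.011,0.04],"angular":[0,0,0]},
    {"linear":[0.08,-0.011,0.04],"angular":[0,0,0]},
    {"linear":[0.08,-0.011,0.025],"angular":[0,0,0]},
    {"linear":[0.08,-0.011,0.015],"angular":[0,0,0]},
    {"linear":[0.08,-0.011,0.015],"angular":[0,0,0]},
    {"linear":[0.08,-0.011,0.015],"angular":[0,0,0]},
  ],
)

```text
clock: 11.18
eef_pos: [0.5342, 0.1891, 0.1401]
tool_rot: [[0.991, -0.137, -0.001], [-0.137, -0.991, -0.0], [-0.001, 0.0, -1.0]]
force: [-1.0, 0.1, 0.0]
gripper_width: 0.0004
finger_force: 0.0
```

```bash
python3 - <<'E'
from h import *
import cv2
i=bot.grab_frame("side")[100:220,150:310];print(bot.observe()["eef_pos"])
cv2.imwrite("pics/s1.png",cv2.resize(i[:,:,::-1],None,fx=4,fy=4,interpolation=cv2.INTER_CUBIC))
E
```

```text
[0.53435518 0.18911211 0.14039272]
```

View pics/s1.png

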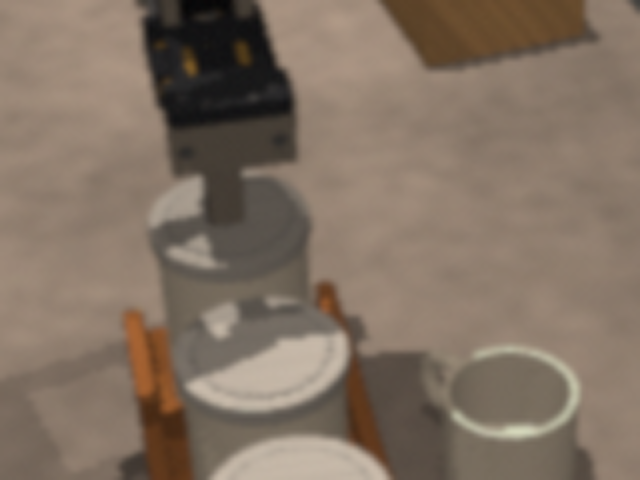

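The side crop shows the finger at x≈225 and the lid spanning 148–311, with its middle at about 229. The finger is therefore roughly 2 mm short in x, and I'll correct that on the way down.

>>> carry_out(
  motion=[
    {"linear":[0.004,0,0],"angular":[0,0,0]},
    {"linear":[0.005,0,-0.003],"angular":[0,0,0]},
    {"linear":[0.005,0,-0.006],"angular":[0,0,0]},
    {"linear":[0.005,0,-0.009],"angular":[0,0,0]},
    {"linear":[0.005,0,-0.012],"angular":[0,0,0]},
    {"linear":[0.005,0,-0.012],"angular":[0,0,0]},
  ],
)

```text
clock: 11.73
eef_pos: [0.5373, 0.1891, 0.1363]
tool_rot: [[0.99, -0.138, 0.001], [-0.138, -0.99, 0.0], [0.001, -0.0, -1.0]]
force: [-1.2, 0.3, 4.3]
gripper_width: 0.0006
finger_force: 2.4
```

>>> carry_out(
  motion=[
    {"linear":[0,0,-0.002],"angular":[0,0,0]},
    {"linear":[0,0,-0.004],"angular":[0,0,0]},
    {"linear":[0,0,-0.006],"angular":[0,0,0]},
    {"linear":[0,0,-0.006],"angular":[0,0,0]},
    {"linear":[0,0,-0.006],"angular":[0,0,0]},
  ],
)

```text
clock: 12.15
eef_pos: [0.5373, 0.1891, 0.1342]
tool_rot: [[0.99, -0.138, 0.001], [-0.138, -0.99, 0.0], [0.001, -0.0, -1.0]]
force: [-1.2, -0.2, 7.5]
gripper_width: 0.0003
finger_force: 3.3
```

>>> carry_out(
  motion=[
    {"linear":[0,0,-0.002],"angular":[0,0,0]},
    {"linear":[0,0,-0.004],"angular":[0,0,0]},
    {"linear":[0,0,-0.004],"angular":[0,0,0]},
    {"linear":[0,0,-0.004],"angular":[0,0,0]},
  ],
)

```text
clock: 12.48
eef_pos: [0.5374, 0.1891, 0.1336]
tool_rot: [[0.99, -0.138, 0.001], [-0.138, -0.99, 0.0], [0.001, -0.0, -1.0]]
force: [-3.1, -0.9, 11.9]
gripper_width: 0.0005
finger_force: 5.9
```

>>> carry_out(
  motion=[
    {"linear":[0,0,-0.002],"angular":[0,0,0]},
    {"linear":[0,0,-0.004],"angular":[0,0,0]},
    {"linear":[0,0,-0.004],"angular":[0,0,0]},
    {"linear":[0,0,-0.004],"angular":[0,0,0]},
  ],
)

```text
clock: 12.82
eef_pos: [0.5376, 0.1891, 0.1335]
tool_rot: [[0.991, -0.137, 0.001], [-0.137, -0.991, -0.0], [0.001, -0.0, -1.0]]
force: [-6.5, -1.4, 19.6]
gripper_width: 0.0005
finger_force: 9.8
```

It is rigid at 133.5 mm, about 5 mm below where the rim probe first touched it. I'll hold briefly with slightly more push and check that it stays steady.

>>> carry_out(
  motion=[
    {"linear":[0,0,-0.002],"angular":[0,0,0]},
    {"linear":[0,0,-0.002],"angular":[0,0,0]},
    {"linear":[0,0,-0.002],"angular":[0,0,0]},
    {"linear":[0,0,-0.002],"angular":[0,0,0]},
    {"linear":[0,0,-0.002],"angular":[0,0,0]},
    {"linear":[0,0,-0.002],"angular":[0,0,0]},
  ],
)

```text
clock: 13.32
eef_pos: [0.5377, 0.1891, 0.1334]
tool_rot: [[0.991, -0.137, 0.002], [-0.137, -0.991, -0.0], [0.002, -0.0, -1.0]]
force: [-9.0, -1.8, 24.0]
gripper_width: 0.0005
finger_force: 11.7
```

```bash
python3 - <<'E'
from h import *
import cv2
i=bot.grab_frame("side")[100:220,150:310];s=bot.observe();print(s["eef_pos"],s["force"],s["finger_force"])
cv2.imwrite("pics/s2.png",cv2.resize(i[:,:,::-1],None,fx=4,fy=4,interpolation=cv2.INTER_CUBIC))
E
```

```text
[0.53763383 0.18910016 0.13344827] [-10.61392217  -1.40736502  23.04757746] 11.717767434893176
```

View pics/s2.png

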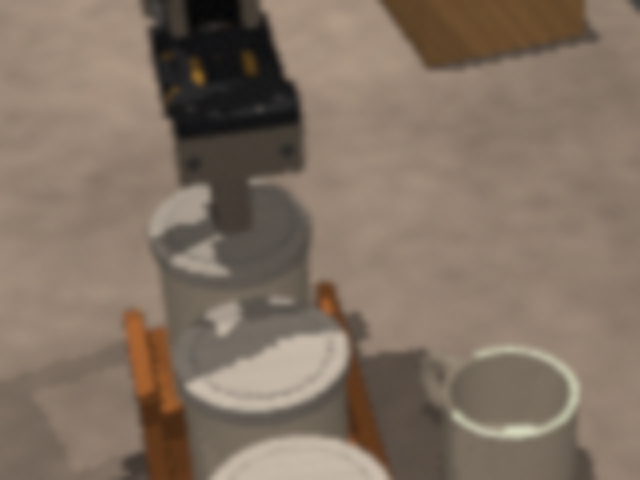

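The finger (x≈232, y≈230) sits on the middle of the lid, which spans 150–311. The lid is lower and level, and the push holds at about 23 N.

```bash
python3 -c "
from cell import bot
print(bot.hand_in())"
```

```text
the job is handed in; nothing more can be done
None
```

I handed the job in with the arm still pressing lid 1, the leftmost in the top view, at its middle with about 23 N; it rocked when probed and now sits home and level as far as I can measure. The other three lids were rigid, and no verdict came back.

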